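# Tighten the slab clamp with the click wrench

## Robot

A 6-joint arm with a two-finger parallel gripper is mounted at the origin on the work surface. World frame = base frame: x ahead of the robot, y to its left, z up, the work surface at z = 0. Lengths are in m, angles in degrees, forces in N, time in s.
With the tool pointing down it reaches from about 0.325 to 0.9 m from the base axis. Payload 6.1 kg.
Tool frame: the origin (TCP) lies between the finger pads; the fingertips stand 25 mm ahead of it and the grasp point (between the pads) lies 6 mm ahead of it; x points along the fingers, y is the direction in which the jaws open and shut, and the axes are right-handed (so a half turn about x gives the same grasp; the last joint's range is limited). The gripper opens to 87 mm and grips with 3 to 60 N. Pads are 19 mm wide; open, the fingers measure 117 mm over their backs; the gripper's body (75 mm by 190 mm) begins 51 mm behind the grasp point.
Start: joints at [-73.459, 12.628, 87.462, -0, 79.91, -7.225], TCP at [0.252, -0.572, 0.248] pointing down, gripper open.
Joint ranges: [-170.65, 170.65], [-52.31, 119.04], [5.05, 147.46], [-71.25, 251.25], [11.57, 151.72], [-153.62, 153.62]. Speed limits (degrees/s): [147.25, 147.25, 172.46, 180, 180, 180].

## Interface

Orientations are given as a 3x3 rotation matrix whose columns are the frame's x, y, z axes.
In Python, from plant import robot gives the robot as it stands. Calls block until the motion is done:
- robot.move_pose(position, orientation): joint-space move of the TCP to a pose.
- robot.movel(position, rotation=None, feed=0.15, force_limit=None): straight line of the TCP; rotation=None keeps the orientation; feed is the mean speed in m/s. With force_limit (N) it stops when the force on the tool has changed by that much, and returns True; else False.
- robot.move_j(angles): joint-space move.
- robot.gripper_open() and robot.close_gripper(grip_force=None): open the fingers fully, or close them until they stop; grip_force is the grip in N (None keeps the last).
- robot.sleep(seconds).
- robot.inverse_kinematics(position, orientation): joint angles nearest the present ones, or None.
- robot.snapshot(name): name is "scene" or "side" or "wrist"; returns a dict with "img" (384x512x3 uint8, blue, green, red), "K" (3x3 intrinsics, pixels), "k1" (the pictures are not rectified: a ray, as slopes to the right and down, at radius r is drawn at 1 + k1 r^2 times it, then the intrinsics apply), "cam_to_world" (4x4, takes a point from camera to world coordinates); the wrist camera has in their place "hand_eye" (4x4, takes a point from camera to tool coordinates, whose origin is the TCP and whose axes are the tool frame's). Camera axes: x right, y down, z forward; pixel columns grow to the right and rows downward; lengths in m; the calibration is good to about 2 mm. A picture is of the moment at which its call begins: read the wrist's pose just before it. There is no depth.
A pose or a line that the arm cannot do raises robot.PlanningError and nothing moves.
- robot.sign_off(): hands the job in, once; it reports no verdict.
Trained networks look in a picture, given as the dict that the camera call returned (one of the last four; its "shot" number tells which), for a name from the list of things; names that differ only in an ending like _2 or _b are one class to them, and where a whole thing is asked for, a point or a joint stands for the part that bears it (a point fixed in the world has none). Each returns a list of dicts, best first, with "confidence" (0 to 1); they miss things now and then, are a little off and sometimes report something else, mostly with a low value. They report only what shows in the picture. A call takes as long as a camera call.
- robot.masks_of(picture, query): "pixels" (384x512 bool, what is visible of it) and "extent" ([left, top, right, bottom] as shares, 0 to 1, of the picture: columns of its width, rows of its height, round what is visible of it).
- robot.landmark_of(picture, query): "at" ([row, column] as shares, 0 to 1, of the picture: columns of its width, rows of its height: a listed point, or the origin of a listed thing).
Readings, each from a call of its own:
- robot.current_time(): time.
- robot.current_joints(): joint angles.
- robot.current_qvel(): joint speeds.
- robot.current_effort(): joint torques, N m.
- robot.current_eef_pos(): TCP position.
- robot.current_ee_rot(): TCP orientation.
- robot.current_force(): force on the tool from outside, world axes, zero at the start.
- robot.current_torque(): the same for the moment, N m.
- robot.current_opening(): opening from 0.0 (shut) to 1.0 (fully open).
Only numpy, scipy, OpenCV 4.12 (cv2) and the standard library are available. Lean on these libraries where they do the work, as an engineer would, in place of code of your own. Each camera call takes 0.05 s, during which the arm holds its last target. There are 200 camera calls.

## Task

The strap clamp that holds the limestone slab is still loose: take the click wrench from its rubber mat, seat its square socket fully down on the clamp's brass bolt, and turn it clockwise (seen from above) until the wrench clicks, stopping at once when it gives and never pushing its joint on towards its end stop. Do not force the wrench on or off the bolt or fold its joint off the bolt; then ease off without slackening the bolt, lift it away and lay it back flat and lengthways in the middle of the mat, let go, and leave the other tools alone.

Things in the scene. Friction and masses are not known exactly. Their poses are not given: they have to be found in the camera images.
- bolt_seat (a point): centre of the top of the steel flange (52 mm across) under the brass bolt head, on the bolt's upright axis, 70 mm above the bench. The head is 28 mm square, rises 18 mm above this point, then ends in a cone 10 mm high. x and y lie along the head's sides and turn with it. Clockwise from above it runs on easily (0.25 N m) for an unseen 0.2 to 0.8 rad, then stops dead.
- clamp: the fixed clamp and slab. Origin on the bench under the bolt. Blue strap along x, 46 mm wide, from -100 to +76 mm, its top 8 mm below the bolt seat; wooden heel block under its -x end; pale limestone slab 50 mm high, from x = 40 to 213 mm and y = -90 to 150 mm. The seated wrench swings above them. Let go while seated, the wrench droops, and it jams if pulled off tilted or under side load.
- wrench: click wrench, about 0.5 kg. Origin: centre of the socket's underside; x from handle to head (the handle runs along -x), z up. Socket: 31 mm square hole right through, sides along x and y, 20 mm deep, in a head 60 mm wide, 28 mm high. Seated, the origin lies on bolt_seat; it fits at any of four headings a quarter turn apart, with 1.5 mm room each side and 0.1 rad play each way.
- wrench_grip (a point): centre of the handle's best grip, 120 mm from the socket's axis (at -120 mm along the wrench's x), near the balance point, 13 mm above the wrench's underside. The black handle is a straight flat-sided bar 18 mm wide and 26 mm high, 70 to 270 mm from the socket's axis, its underside level with the socket's. Axes as wrench.
- click (a joint): the wrench's breakaway hinge (rad), upright on the socket's axis: how far the handle has turned clockwise past the socket. 0 at rest, end stop 0.40, folds this way only. Rigid up to 1.2 N m (10 N at the grip point), then gives and folds on at that same steady load; a spring returns it when eased. Past 0.08 it has clicked; beyond 0.26 the bolt is overloaded.
- bolt (a joint): angle of the clamp bolt (rad), growing as it is turned clockwise (tightened). Its zero is arbitrary and the angle at which it comes tight is not marked: it is tight where it stops dead and the wrench gives.
- mat: dark green rubber mat fixed to the bench, 360 x 130 mm and 6 mm thick; the wrench lies on it lengthways. Origin at the centre of its underside; x along its length, in the direction in which the wrench's head lies at the start.
- mallet: round pale wooden carver's mallet standing on its head, 104 mm across and 255 mm tall; a bystander to be left alone. Origin under it at its middle
- chisel_a: dark steel stone chisel lying flat, about 230 mm long, 14 mm thick; a bystander to be left alone. Origin under it at its middle
- chisel_b: second dark steel stone chisel lying flat, about 210 mm long, 14 mm thick; a bystander to be left alone. Origin under it at its middle
- brush: bench brush with black bristles and a wooden handle, about 225 mm long, 34 mm high; a bystander to be left alone. Origin under it at its middle
- offcut: small pale limestone offcut, 60 x 50 x 35 mm; a bystander to be left alone. Origin under it at its middle
- tin: green tin, 60 mm across, 65 mm high; a bystander to be left alone. Origin under it at its middle

How it is judged (in metres and radians):
On the way, in this order (a step that is already met when the one before it is completed fails the run):
1. the socket is seated fully down on the bolt (horizontal distance between wrench and bolt_seat below 0.006 m and z of wrench in the frame of bolt_seat below 0.005 m and value of joint click below 0.05 rad), for 0.2 s.
2. the wrench, seated on the bolt, clicks (joint past 0.08 rad) (horizontal distance between wrench and bolt_seat below 0.006 m and z of wrench in the frame of bolt_seat below 0.005 m and value of joint click above 0.08 rad), for 0.05 s.
At the end, for the whole second after the job is handed in: The bolt is still tight (turned back under 0.1 rad); the wrench lies flat (0.1 rad), still and released on the mat, its grip point within 60 mm of the mat's centre lengthways and 40 mm crossways, along the mat within 0.3 rad either way round, its joint sprung back (below 0.05 rad) (value of joint bolt above 0.65 rad and value of joint click below 0.05 rad and angle between wrench's own z axis and vertical below 0.1 rad and linear speed of wrench below 0.02 m/s and z of wrench_grip in the frame of mat between 0.012 and 0.026 m and x of wrench_grip in the frame of mat between -0.06 and 0.06 m and y of wrench_grip in the frame of mat between -0.04 and 0.04 m and angle between the x axis of wrench and the x axis of mat, either way round below 0.3 rad); the robot touches nothing.
It fails at once if the wrench is forced on the clamp or its bolt (over 80 N between them) (contact force between wrench and clamp above 80 N).
It fails at once if the wrench's joint is pushed far past the click (beyond 0.26 rad): bolt overloaded (value of joint click above 0.26 rad).
It fails at once if the wrench's joint is folded (past 0.08 rad) while it is not on the bolt (value of joint click above 0.08 rad and (horizontal distance between wrench and bolt_seat above 0.012 m or z of wrench in the frame of bolt_seat above 0.015 m)).
It fails at once if a bystander (mallet, chisel, brush, offcut or tin) is moved by more than 30 mm (distance of any of mallet, chisel_a, chisel_b, brush, offcut, tin from where it was at the start of the episode above 0.03 m).
It also fails if it takes over 67 s, if anything falls off the work surface, if the arm or the gripper's body presses on something with over 40 N, if the wrist force passes 120 N, or if a joint passes its speed limit or range.

## Working session

There is one attempt and no reset: what is moved stays moved. The work goes in short steps, each a Python script; the robot and the scene stay as the last script left them, time stands still between calls to the robot, and variables do not carry over. Pictures are saved under pics/ and viewed, about 8 in all and at most 12, crops included, and the job is handed in when it is done.

```bash
ls; mkdir -p pics; cat > h.py <<'E'
import numpy as np, cv2
from plant import robot
def ray(s,px):
    """px (col,row) -> origin, dir in world"""
    K=s["K"];d=np.array([(px[0]-K[0,2])/K[0,0],(px[1]-K[1,2])/K[1,1]]);u=d.copy()
    for _ in range(20): u=d/(1+s["k1"]*(u@u))
    T=s["T"]; return T[:3,3],T[:3,:3]@np.array([u[0],u[1],1])
def snap(n):
    if n=="wrist":
        T=np.eye(4);T[:3,:3]=robot.current_ee_rot();T[:3,3]=robot.current_eef_pos()
    s=robot.snapshot(n); s["T"]=T@np.array(s["hand_eye"]) if n=="wrist" else np.array(s["cam_to_world"])
    s["K"]=np.array(s["K"]);return s
def onz(s,px,z):
    o,d=ray(s,px);return o+d*(z-o[2])/d[2]
def proj(s,P):
    T=s["T"];p=T[:3,:3].T@(np.array(P)-T[:3,3]);u=p[:2]/p[2];u=u*(1+s["k1"]*(u@u))
    return np.array([s["K"][0,0]*u[0]+s["K"][0,2],s["K"][1,1]*u[1]+s["K"][1,2]])
def lm(s,q):
    return [(np.array([r["at"][1]*512,r["at"][0]*384]),r["confidence"]) for r in robot.landmark_of(s,q)]
def tri(obs):
    A=np.zeros((3,3));b=np.zeros(3)
    for o,d in obs:
        d=d/np.linalg.norm(d);M=np.eye(3)-np.outer(d,d);A+=M;b+=M@o
    return np.linalg.solve(A,b)
def down(yaw):
    """tool pointing down, jaw axis y at yaw (rad)"""
    x=np.array([0,0,-1.]);y=np.array([np.cos(yaw),np.sin(yaw),0]);return np.column_stack([x,y,np.cross(x,y)])
E
python3 - <<'E'
from h import *
np.set_printoptions(precision=4,suppress=True)
zs=dict(wrench=.006,wrench_grip=.019,bolt_seat=.07,mat=0,clamp=0,mallet=0,chisel_a=0,brush=0,offcut=0,tin=0)
ims=[]
for n in("scene","side"):
    s=snap(n);ims.append(s["img"]);print(n,s["T"][:3,3])
    for q,z in zs.items():
        for p,c in lm(s,q)[:2]: print(q,p,round(c,2),onz(s,p,z))
cv2.imwrite("pics/scene.png",ims[0]);cv2.imwrite("pics/side.png",ims[1])
print(robot.current_time(),robot.current_ee_rot())
E
```

```text
pics
scene [1.6793 0.1901 0.8645]
wrench [224.1024 194.304 ] 0.75 [ 0.5014 -0.1049  0.006 ]
wrench [190.0032 187.2   ] 0.72 [ 0.4759 -0.2296  0.006 ]
wrench_grip [188.8768 185.0112] 0.75 [ 0.4818 -0.2307  0.019 ]
bolt_seat [320.9216 193.3056] 0.75 [0.5442 0.2125 0.07  ]
bolt_seat [190.4128 186.7008] 0.58 [ 0.5627 -0.1978  0.07  ]
mat [190.4128 183.2832] 0.65 [ 0.4438 -0.2377  0.    ]
clamp [323.3792 211.2   ] 0.75 [0.542  0.2252 0.    ]
mallet [124.3136 211.008 ] 0.58 [ 0.6279 -0.4086  0.    ]
chisel_a [384.3072 185.3184] 0.69 [0.3671 0.4311 0.    ]
chisel_a [267.2128 178.2144] 0.68 [0.3768 0.0239 0.    ]
brush [410.5216 231.2832] 0.94 [0.6074 0.4898 0.    ]
brush [192.2048 181.7856] 0.75 [ 0.4338 -0.2339  0.    ]
tin [350.1056 185.2032] 0.8 [0.3822 0.313  0.    ]
side [0.4736 0.6312 0.8452]
wrench [270.4896 166.8864] 0.73 [ 0.4941 -0.1147  0.006 ]
wrench_grip [276.3776 137.8944] 0.67 [ 0.4829 -0.2306  0.019 ]
bolt_seat [236.3904 247.9872] 0.87 [0.558  0.2114 0.07  ]
bolt_seat [239.9232 105.2928] 0.38 [ 0.6111 -0.3204  0.07  ]
mat [282.2144 143.6928] 0.64 [ 0.4625 -0.225   0.    ]
mallet [240.9984 107.5968] 0.8 [ 0.6182 -0.3939  0.    ]
chisel_a [310.4768 210.0096] 0.79 [0.3703 0.0331 0.    ]
chisel_a [295.5776 352.0128] 0.6 [0.4037 0.4194 0.    ]
brush [199.424  374.8992] 0.81 [0.6071 0.4844 0.    ]
offcut [212.3776 134.208 ] 0.89 [ 0.6986 -0.2489  0.    ]
tin [303.104 302.4  ] 0.95 [0.3883 0.3053 0.    ]
tin [275.4048 138.3936] 0.28 [ 0.4862 -0.2477  0.    ]
1.1 [[ 0.      0.403  -0.9152]
 [ 0.     -0.9152 -0.403 ]
 [-1.      0.     -0.    ]]
```

```bash
python3 -c "
import cv2,numpy as np
a=cv2.imread('pics/scene.png');b=cv2.imread('pics/side.png')
a=cv2.resize(a[120:290,60:460],(800,340));b=cv2.resize(b[90:384,130:390],None,fx=1,fy=1)
b=cv2.copyMakeBorder(b[:254],0,0,0,800-260,0)
cv2.imwrite('pics/both.png',np.vstack([a,b]))"
```

```text
(no output)
```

View pics/both.png

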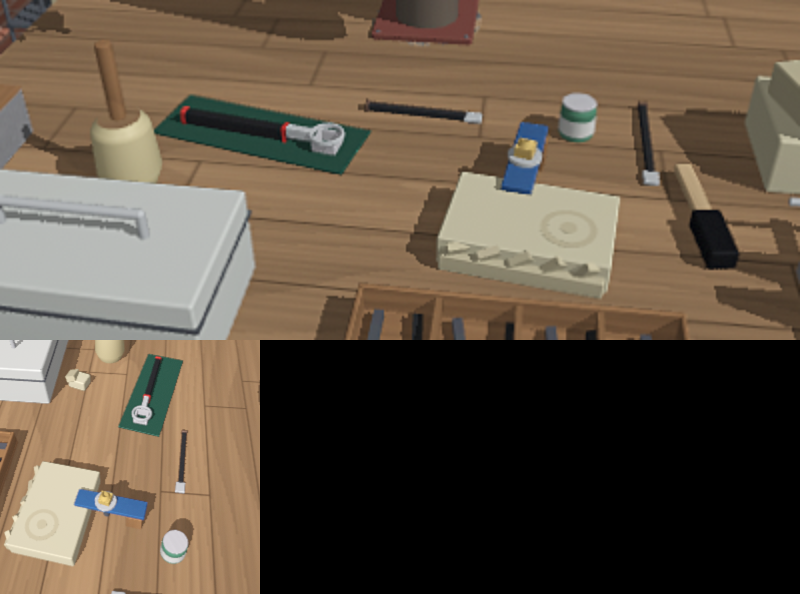

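The overview shows the wrench on its mat at about (250,125), head on the right, with the mallet at its left end. The bolt and blue strap are at about (525,155). I'll look from near with the wrist camera.

```bash
python3 - <<'E'
from h import *
np.set_printoptions(precision=4,suppress=True)
p=robot.current_eef_pos();robot.movel([p[0],p[1],.36],feed=.2)
out=[]
for nm,pos,qs in(("w",[.45,-.18,.36],dict(wrench=.006,wrench_grip=.019,mat=0)),("b",[.54,.2,.33],dict(bolt_seat=.07,clamp=0))):
    for yaw in (-8,172):
        R=down(np.radians(yaw)); q=robot.inverse_kinematics(pos,R); print(nm,yaw,q)
    robot.move_pose(pos,down(np.radians(172 if 0 else -8)))
    s=snap("wrist");print(s["T"][:3,3],s["T"][:3,2]);out.append(s["img"])
    for qn,z in qs.items():
        for px,c in lm(s,qn)[:2]: print(qn,px,round(c,2),onz(s,px,z))
    np.savez(f"{nm}.npz",K=s["K"],k1=s["k1"],T=s["T"],img=s["img"])
cv2.imwrite("pics/near.png",cv2.resize(np.hstack(out),(800,300)))
cv2.imwrite("pics/nb.png",out[1])
print(robot.current_time())
E
```

```text
w -8 [-31.1345  -9.8726  98.4663  -0.      91.4063 -23.1345]
w 172 None
[ 0.4613 -0.1012  0.4971] [-0.0394 -0.2854 -0.9576]
wrench [278.2208 102.2976] 0.93 [ 0.4947 -0.1093  0.006 ]
wrench_grip [278.2208 185.3952] 0.71 [ 0.4789 -0.2318  0.019 ]
mat [267.2128 184.3968] 0.67 [ 0.4624 -0.2329  0.    ]
b -8 [12.4781  3.5228 88.769  -0.     87.7082 20.4781]
b 172 None
[0.5515 0.2787 0.4674] [-0.0388 -0.2856 -0.9576]
bolt_seat [269.6192 149.2992] 0.77 [0.5614 0.2175 0.07  ]
clamp [271.5136 143.616 ] 0.67 [0.567  0.2146 0.    ]
5.2333
```

View pics/near.png

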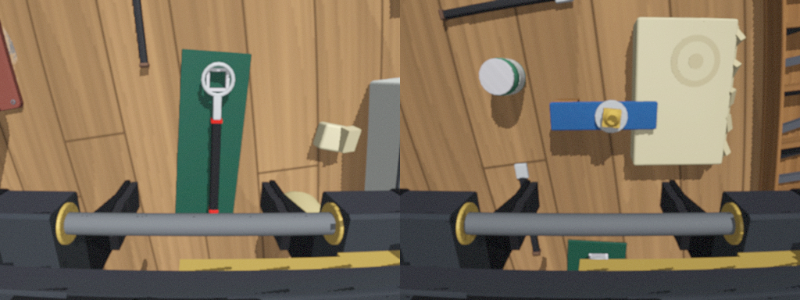

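Left: the wrench head is at about (217,80), with the handle running down to (213,210). Right: the bolt is at (611,117) on its strap, with the slab to its right. Next I'll enlarge both and fit the details.

```bash
python3 - <<'E'
from h import *
np.set_printoptions(precision=4,suppress=True)
b=dict(np.load("b.npz"));w=dict(np.load("w.npz"))
hsv=cv2.cvtColor(b["img"],cv2.COLOR_BGR2HSV)
def comp(m,near):
    n,l,st,c=cv2.connectedComponentsWithStats(m.astype(np.uint8));i=1+np.argmin(np.linalg.norm(c[1:]-near,axis=1)+1e3*(st[1:,4]<30));return l==i,c[i],st[i,4]
# strap mask (blue)
m,c,a=comp((hsv[...,0]>100)&(hsv[...,0]<125)&(hsv[...,1]>120),[270,149])
m=(hsv[...,0]>100)&(hsv[...,0]<125)&(hsv[...,1]>120)&(hsv[...,2]>90)
m[:, :180]=0;m[:,340:]=0;m[:120]=0;m[175:]=0
ys,xs=np.nonzero(m);P=np.array([onz(b,(x,y),.062)[:2] for x,y in zip(xs,ys)])
r=cv2.minAreaRect((P*1000).astype(np.float32));print("strap",r,cv2.boxPoints(r))
# wrench handle: dark pixels
h=cv2.cvtColor(w["img"],cv2.COLOR_BGR2HSV)
d=(w["img"].max(2)<45);d[:150]=0;d[275:]=0;d[:,255:]&=True;d[:,:258]=0;d[:,295:]=0
ys,xs=np.nonzero(d);P=np.array([onz(w,(x,y),.032)[:2] for x,y in zip(xs,ys)]);mu=P.mean(0)
u=np.linalg.svd(P-mu)[2][0];u*=np.sign(u[1]);print("handle",len(P),mu,u,np.degrees(np.arctan2(u[1],u[0])),np.ptp((P-mu)@u),np.ptp((P-mu)@[-u[1],u[0]]))
g=(h[...,0]>70)&(h[...,0]<90)&(h[...,1]>100);g[270:]=0
ys,xs=np.nonzero(g);P=np.array([onz(w,(x,y),.006)[:2] for x,y in zip(xs,ys)])
r=cv2.minAreaRect((P*1000).astype(np.float32));print("mat",r,cv2.boxPoints(r))
for img,nm,x0,y0 in((b["img"],"zb",240,120),(w["img"],"zw",245,75)):
    cv2.imwrite(f"pics/{nm}.png",cv2.resize(img[y0:y0+60,x0:x0+65],None,fx=6,fy=8*.75,interpolation=cv2.INTER_CUBIC))
cv2.imwrite("pics/z.png",np.hstack([cv2.imread("pics/zb.png"),cv2.imread("pics/zw.png")]))
E
```

```text
strap ((549.8466186523438, 219.53399658203125), (44.460792541503906, 170.84844970703125), 82.60469818115234) [[462.2716 208.4838]
 [631.6989 186.4932]
 [637.4216 230.5842]
 [467.9944 252.5748]]
handle 197 [ 0.4618 -0.2734] [0.1493 0.9888] 81.41349184198606 0.17200266862573516 0.016737190001351557
mat ((491.5458984375, -221.12954711914062), (329.2109069824219, 196.59547424316406), 81.91815948486328) [[ 371.083  -370.2808]
 [ 565.7259 -397.9196]
 [ 612.0088  -71.9783]
 [ 417.3659  -44.3395]]
```

View pics/z.png

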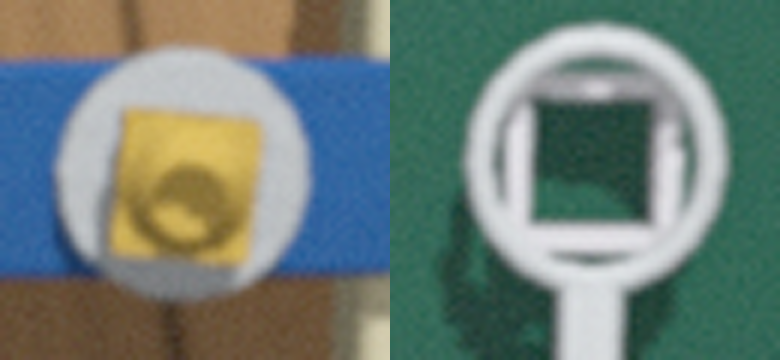

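Left: the flange disc is centred at about (184,173) in the crop, with the brass head turned slightly clockwise (corners (125,108), (263,122), (247,265), (110,258)). Right: the socket ring is centred at about (596,158).

```bash
python3 - <<'E'
from h import *
np.set_printoptions(precision=4,suppress=True)
b=dict(np.load("b.npz"));w=dict(np.load("w.npz"))
px=lambda x,y,x0,y0:(x0+x/6-.5,y0+y/6-.5)
c=onz(b,px(184,173,240,120),.07);print("bolt",c, [np.linalg.norm(onz(b,px(184+k,173,240,120),.07)-c) for k in(-127,127)])
Q=np.array([onz(b,px(x,y,240,120),.088) for x,y in((125,108),(263,122),(247,265),(110,258))])
print("head",Q.mean(0),[ (np.degrees(np.arctan2(*(Q[(i+1)%4]-Q[i])[[1,0]])),np.linalg.norm(Q[(i+1)%4]-Q[i])) for i in range(4)])
for z in(.034,.030): print("ring",onz(w,px(206,158.5,245,75),z),[np.linalg.norm(onz(w,px(206+k,158,245,75),z)-onz(w,px(206,158,245,75),z)) for k in(-132,132)])
h=cv2.cvtColor(w["img"],cv2.COLOR_BGR2HSV)
g=((h[...,0]>70)&(h[...,0]<90)&(h[...,1]>100)).astype(np.uint8);g[275:]=0
g=cv2.morphologyEx(g,cv2.MORPH_OPEN,np.ones((3,3)))
g[:,:215]=0;g[:,330:]=0
ys,xs=np.nonzero(g)
cs=np.array([onz(w,(x,y),.006)[:2] for x,y in((xs[ys<80].min(),0),)]) if 0 else None
for y in (90,130,180,220,260):
    r=xs[ys==y];print(y,r.min(),r.max(),onz(w,(r.min(),y),.006),onz(w,(r.max(),y),.006))
col=[(x,ys[xs==x].min()) for x in range(240,315,12)];print([onz(w,(x,y),.006)[:2] for x,y in col])
E
```

```text
bolt [0.5623 0.2186 0.07  ] [np.float64(0.026224983420736956), np.float64(0.026259864531268547)]
head [0.5618 0.2181 0.088 ] [(np.float64(-13.694101758834947), np.float64(0.027174838773424914)), (np.float64(-103.07825602364828), np.float64(0.02855208330491113)), (np.float64(169.05570243975458), np.float64(0.02741593946149994)), (np.float64(76.49266716679746), np.float64(0.029865864554428377))]
ring [ 0.4939 -0.1071  0.034 ] [np.float64(0.030595923338140117), np.float64(0.030656202897755905)]
ring [ 0.4942 -0.1071  0.03  ] [np.float64(0.030860202911477577), np.float64(0.030921003150143348)]
90 232 318 [ 0.4299 -0.0825  0.006 ] [ 0.5547 -0.0998  0.006 ]
130 231 313 [ 0.4193 -0.1395  0.006 ] [ 0.5419 -0.1567  0.006 ]
180 229 307 [ 0.4037 -0.2158  0.006 ] [ 0.5254 -0.2329  0.006 ]
220 227 302 [ 0.3895 -0.2817  0.006 ] [ 0.511  -0.2989  0.006 ]
260 226 298 [ 0.3757 -0.3534  0.006 ] [ 0.4973 -0.3707  0.006 ]
[array([ 0.4469, -0.0486]), array([ 0.4638, -0.0523]), array([ 0.4807, -0.0561]), array([ 0.4976, -0.0598]), array([ 0.5146, -0.0635]), array([ 0.5316, -0.0672]), array([ 0.5487, -0.0708])]
```

```bash
python3 - <<'E'
from h import *
np.set_printoptions(precision=4,suppress=True)
hd=np.radians(79.0);R=down(hd-np.pi/2)
g=np.array([.494,-.107])-.12*np.array([np.cos(hd),np.sin(hd)]);print(g)
robot.move_pose([*g,.12],R)
print(robot.movel([*g,.0345],feed=.1,force_limit=15),robot.current_eef_pos(),robot.current_force())
robot.close_gripper(60);robot.sleep(.3);print("open",robot.current_opening())
robot.movel([*g,.15],feed=.12);robot.sleep(.3)
print(robot.current_force(),robot.current_torque(),robot.current_eef_pos())
s=snap("wrist");print(lm(s,"wrench"),lm(s,"wrench_grip"));p=lm(s,"wrench")[0][0]
print(onz(s,p,.15-.0285))
np.savez("g.npz",K=s["K"],k1=s["k1"],T=s["T"],img=s["img"],R=robot.current_ee_rot(),p=robot.current_eef_pos())
cv2.imwrite("pics/g.png",s["img"]);print(robot.current_time())
E
```

```text
[ 0.4711 -0.2248]
False [ 0.4717 -0.2251  0.0351] [0.1649 0.2617 0.5799]
open 0.20248481555030848
[-0.3059 -0.0799 -5.3236] [-0.0443 -0.1119  0.0086] [ 0.4709 -0.2247  0.1495]
[] [(array([255.8976, 263.616 ]), 0.77)]Traceback (most recent call last):
  File "<stdin>", line 10, in <module>
IndexError: list index out of range
```

```bash
python3 - <<'E'
from h import *
s=snap("wrist")
np.savez("g.npz",K=s["K"],k1=s["k1"],T=s["T"],img=s["img"],R=robot.current_ee_rot(),p=robot.current_eef_pos())
i=s["img"][120:260,180:340];cv2.imwrite("pics/g.png",cv2.resize(i,None,fx=4,fy=4,interpolation=cv2.INTER_CUBIC));print(robot.current_time())
E
```

```text
11.0833
```

View pics/g.png

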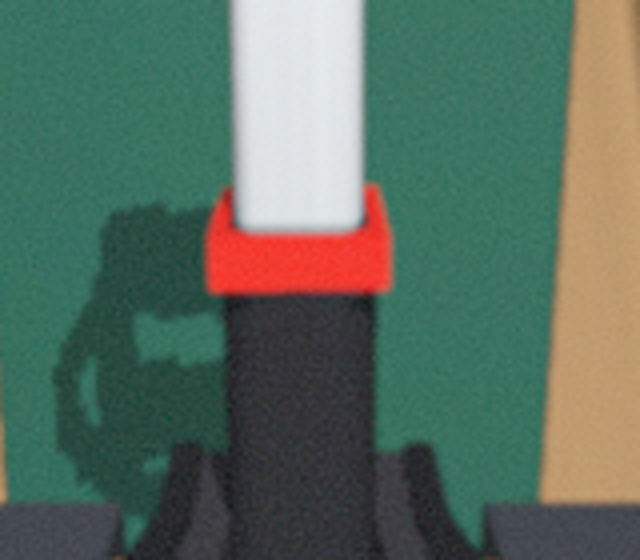

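The handle is held straight between the pads, and the red collar is at (300,260) in the crop. The socket lies further up in the picture, so I'll crop there.

```bash
python3 - <<'E'
from h import *
s=dict(np.load("g.npz"));R=s["R"];hd=-R[:,2];print(hd)
for d,z in((.12,.028),(.07,.026)):
    print(proj(s,s["p"]-[0,0,.0285-z]+d*hd*1))
cv2.imwrite("pics/g2.png",cv2.resize(s["img"][0:150,190:340],None,fx=4,fy=4,interpolation=cv2.INTER_CUBIC))
E
```

```text
[1.90832238e-01 9.81622665e-01 2.43379475e-05]
[255.20261655  -5.17959705]
[255.07590976 125.21603159]
```

View pics/g2.png

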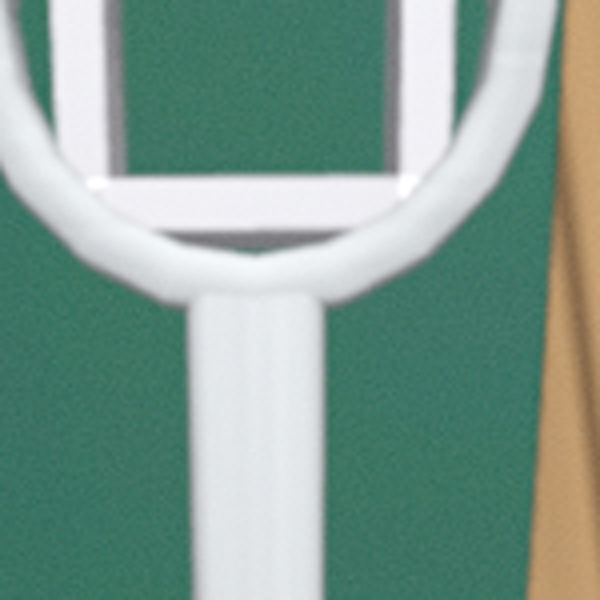

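```bash
python3 - <<'E'
from h import *
np.set_printoptions(precision=4,suppress=True)
s=dict(np.load("g.npz"));R=s["R"];hd=-R[:,2]
P=onz(s,(253.3,74.5),s["p"][2]-.0288+.028);v=P-s["p"];print("ring edge along",v@hd,"across",v@R[:,1],"-> centre",v@hd+.03)
bolt=np.array([.562,.2185]);h=np.radians(77.2);u=np.array([np.cos(h),np.sin(h)]);t=bolt-.12*u
Rn=down(h-np.pi/2)
p=s["p"];robot.movel([p[0],p[1],.2],feed=.2)
robot.move_pose([*t,.2],Rn);robot.movel([*t,.135],feed=.12);robot.sleep(.4)
print(robot.current_eef_pos(),t,robot.current_force(),robot.current_torque())
s=snap("wrist");np.savez("p.npz",K=s["K"],k1=s["k1"],T=s["T"],img=s["img"],R=robot.current_ee_rot(),p=robot.current_eef_pos())
print(proj(s,[*bolt,.098]),proj(s,[*bolt,.07]))
d=snap("side");e=snap("scene");
for c in(d,e): print(c["T"][:3,3],proj(c,[*bolt,.098]),lm(c,"wrench"),lm(c,"bolt_seat"))
cx=lambda c:proj(c,[*bolt,.098]).astype(int)
f=lambda c:cv2.resize(c["img"][cx(c)[1]-30:cx(c)[1]+30,cx(c)[0]-40:cx(c)[0]+40],(400,300),interpolation=cv2.INTER_CUBIC)
top=cv2.resize(s["img"][0:100,180:340],(800,300*800//800+0))
cv2.imwrite("pics/pre.png",np.vstack([top,np.hstack([f(d),f(e)])]));print(robot.current_time())
E
```

```text
ring edge along 0.09048016424049135 across -0.0007414351472299778 -> centre 0.12048016424049135
[0.5357 0.1016 0.1355] [0.5354 0.1015] [ 0.4256 -0.2565 -5.1827] [-0.0352 -0.0647  0.0328]
[254.7068  18.3982] [254.7106  30.1388]
[0.4736 0.6312 0.8452] [233.8241 244.7366] [(array([234.7008, 238.3872]), 0.79), (array([197.6832, 377.3952]), 0.28)] [(array([236.8   , 248.2176]), 0.74)]
[1.6793 0.1901 0.8645] [323.4127 189.2552] [(array([326.2976, 183.5904]), 0.75)] [(array([320.4096, 195.6864]), 0.59)]
14.1833
```

View pics/pre.png

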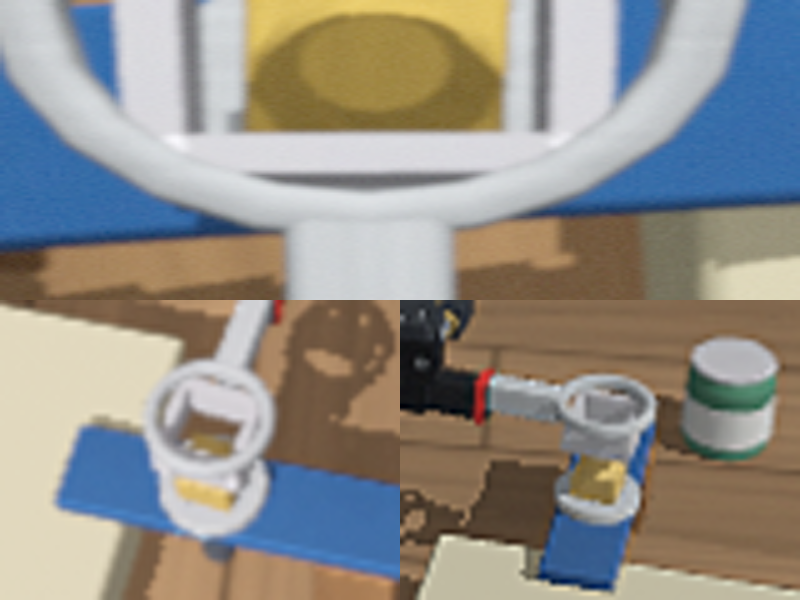

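The socket hangs squarely over the brass head. In the crop the head's centre is at x≈374 and the hole's at about 367, so I'll shift about 0.5 mm and descend with a force limit.

```bash
cat > seat.py <<'E'
from h import *
np.set_printoptions(precision=4,suppress=True)
bolt=np.array([.562,.2185]);h=np.radians(77.2);u=np.array([np.cos(h),np.sin(h)])
t=bolt-.1207*u+.0005*np.array([u[1],-u[0]])
E
python3 - <<'E'
from seat import *
robot.movel([*t,.118],feed=.08,force_limit=10)
for z in (.110,.104,.100,.0985,.0975):
    r=robot.movel([*t,z],feed=.03,force_limit=10);robot.sleep(.1)
    print(z,r,robot.current_eef_pos(),robot.current_force(),robot.current_torque())
    if r: break
print(robot.current_time())
E
```

```text
0.11 False [0.5359 0.1007 0.1102] [-0.5584 -0.0342 -5.5361] [-0.0452 -0.061  -0.0436]
0.104 False [0.5357 0.1007 0.1039] [-0.6794  0.3192 -5.2672] [-0.005   0.0116 -0.0229]
0.1 False [0.5357 0.1007 0.1   ] [-0.3194 -0.8519 -5.7551] [-0.0214 -0.0861 -0.0042]
0.0985 False [0.5358 0.1007 0.0986] [ 0.2665  0.4276 -5.5583] [-0.0257 -0.1091 -0.0396]
0.0975 False [0.536  0.1006 0.0979] [-0.6272 -0.974  -1.0821] [ 0.1671 -0.0044  0.0133]
16.6
```

Seated: the flange takes the weight at TCP z 0.0979. Now I'll swing clockwise in small steps and read the tangential load.

```bash
cat >> seat.py <<'E'
C=t+.1205*u
def go(a,z=.098,feed=.03):
    """turn handle clockwise by a from seating heading; returns actual angle, tangential resistance, radial"""
    hh=h-a;uu=np.array([np.cos(hh),np.sin(hh)])
    robot.movel([*(C-.1205*uu),z],down(hh-np.pi/2),feed=feed)
    robot.sleep(.05)
    F=np.mean([robot.current_force() for _ in range(3)],axis=0);p=robot.current_eef_pos()[:2]
    v=(C-p);aa=h-np.arctan2(v[1],v[0]);v/=np.linalg.norm(v)
    return aa,F[:2]@np.array([v[1],-v[0]]),F[:2]@v,F[2]
E
python3 - <<'E'
from seat import *
a=0;lim=None
while a<1.3:
    st=.04 if lim is None else .02
    a+=st;r=go(a);print(round(a,3),np.array(r),np.round(robot.current_torque()[2],2))
    if lim is None and r[1]>5: lim=a+(.12 if r[1]>8 else .14);print("tight?",lim)
    if lim and a>=lim-1e-6: break
    if abs(r[2])>15 or r[1]>16: print("odd");break
np.save("a.npy",a);print(robot.current_time())
E
```

```text
0.04 [ 0.0388  0.2516  0.1503 -3.3141] -0.01
0.08 [ 0.0785  0.9936  0.2597 -2.8291] -0.07
0.12 [ 0.1176  0.5175  1.9064 -3.2225] -0.15
0.16 [ 0.1566  2.0595  5.1214 -5.0209] -0.18
0.2 [ 0.1966  2.4305  4.2565 -5.1096] -0.24
0.24 [ 0.2357  1.2867  4.7071 -3.828 ] -0.22
0.28 [ 0.2752  2.0497  5.316  -4.5497] -0.25
0.32 [ 0.3148  2.4605  3.6052 -4.3806] -0.23
0.36 [ 0.3542  2.8597  5.4181 -5.6046] -0.25
0.4 [ 0.3937  2.3735  4.2239 -4.5349] -0.31
0.44 [ 0.4333  2.2205  5.5073 -5.3114] -0.25
0.48 [ 0.4729  2.4829  4.1214 -4.6569] -0.21
0.52 [ 0.5123  2.4166  3.4668 -5.3573] -0.2
0.56 [ 0.5515  3.0663  5.148  -5.3641] -0.29
0.6 [ 0.5911  2.9592  4.3333 -6.0712] -0.26
0.64 [ 0.6308  2.6032  4.823  -5.2925] -0.31
0.68 [ 0.6703  3.1661  5.0259 -5.5988] -0.27
0.72 [ 0.7101  3.0441  4.8204 -5.4325] -0.31
0.76 [ 0.7496  2.8207  4.0199 -5.5529] -0.34
0.8 [ 0.7848  5.4598  5.1906 -6.5982] -0.14
tight? 0.9400000000000002
0.82 [ 0.7983  7.9909  4.3282 -6.4114] 0.18
0.84 [ 0.8182  8.544   4.7164 -6.3482] 0.19
0.86 [ 0.8379  9.8988  5.1494 -5.8631] 0.22
0.88 [ 0.8579  9.0173  4.8006 -6.386 ] 0.14
0.9 [ 0.8776  9.1221  5.1207 -5.7425] 0.18
0.92 [ 0.8975  9.1628  5.5445 -5.1413] 0.2
0.94 [ 0.9173  8.3205  5.0509 -6.8691] 0.17
25.8667
```

It ran free to about 0.79 rad, then held a steady load near 9 N, which fits the wrench giving. I'll add a small margin and check the fold in the picture.

```bash
python3 - <<'E'
from seat import *
print(np.array(go(.96)))
print(robot.current_eef_pos())
s=snap("wrist");np.save("a.npy",.96)
cv2.imwrite("pics/click.png",cv2.resize(s["img"][0:120,180:340],None,fx=4,fy=4,interpolation=cv2.INTER_CUBIC));print(robot.current_time())
E
```

```text
[ 0.9372 10.2921  4.5321 -6.2982]
[0.4529 0.1705 0.0985]
26.2167
```

View pics/click.png

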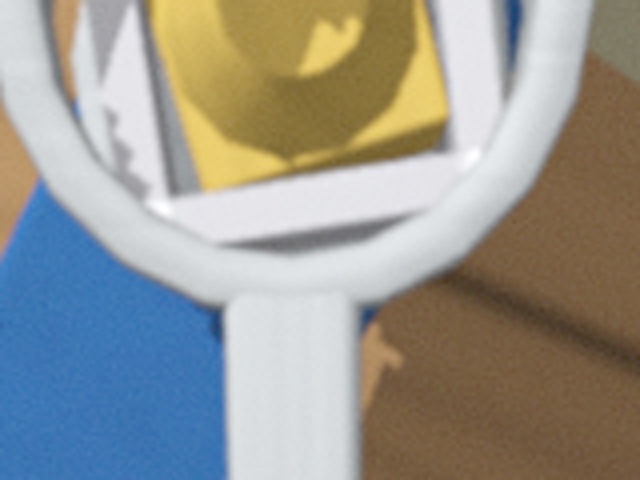

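The socket's square front edge runs from (155,205) to (470,155), which is about 0.15 rad against the stem. So it has clicked and is well under 0.26. Now I'll ease back to the middle of the play.

```bash
python3 - <<'E'
from seat import *
for a in (.92,.88,.84,.80,.77,.74,.72,.71,.70):
    r=np.array(go(a));print(a,r,np.round(robot.current_torque(),2))
    if a<.8 and r[1]<-1: break
print(robot.current_eef_pos());np.save("a.npy",a)
s=snap("wrist")
cv2.imwrite("pics/eased.png",cv2.resize(s["img"][0:120,180:340],None,fx=4,fy=4,interpolation=cv2.INTER_CUBIC));print(robot.current_time())
E
```

```text
0.92 [ 0.8971  9.1198  4.531  -5.2634] [-1.   -1.31  0.24]
0.88 [ 0.8573  9.1274  5.0978 -6.3074] [-0.96 -1.34  0.18]
0.84 [ 0.8177  9.1498  4.4814 -5.8014] [-0.87 -1.3   0.21]
0.8 [ 0.7854  4.4937  5.1134 -5.9291] [-0.27 -1.14 -0.13]
0.77 [ 0.7601  3.7128  4.6328 -3.9852] [-0.06 -0.96 -0.27]
0.74 [ 0.7348  3.3689  3.3299 -3.347 ] [-0.08 -0.98 -0.26]
0.72 [ 0.7184  2.5064  2.9338 -3.7592] [-0.23 -0.86 -0.37]
0.71 [ 0.7094  3.9843  2.0444 -1.6469] [-0.27 -0.75 -0.38]
0.7 [ 0.6999  2.7668 -0.4489 -1.6392] [-0.26 -0.67 -0.36]
[0.4662 0.1454 0.098 ]
29.2333
```

View pics/eased.png

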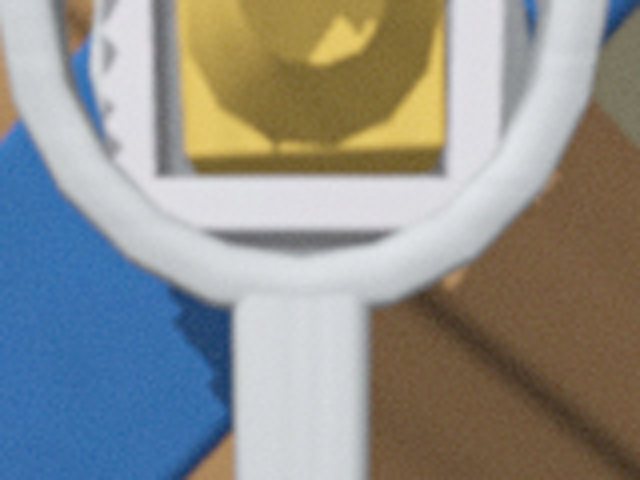

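The socket is square with the stem again, so the joint has sprung back. The bolt presses the hole's right wall at about x=445, with 2.8 N of side load. I'll shift sideways to cancel it, then lift gently.

```bash
python3 - <<'E'
from seat import *
R=robot.current_ee_rot();F0=lambda:np.mean([robot.current_force() for _ in range(4)],axis=0)
hh=h-.70;uu=np.array([np.cos(hh),np.sin(hh)]);y=np.array([uu[1],-uu[0]]);Rn=down(hh-np.pi/2)
q=C-.1205*uu
for k in range(8):
    F=F0();ft,fr=F[:2]@y,F[:2]@uu;print(k,ft,fr,F[2],np.round(robot.current_torque(),2))
    if abs(ft)<.8 and abs(fr)<1.2: break
    q=q+y*np.clip(ft*.0002,-.0004,.0004)+uu*np.clip(fr*.0002,-.0003,.0003)
    robot.movel([*q,.098],Rn,feed=.03);robot.sleep(.1)
z=.098
while z<.13:
    z+=.003;r=robot.movel([*q,z],Rn,feed=.03,force_limit=12);F=F0();ft,fr=F[:2]@y,F[:2]@uu
    print(round(z,3),r,robot.current_eef_pos()[2],ft,fr,F[2])
    if r: break
    q=q+y*np.clip(ft*.00015,-.0003,.0003)+uu*np.clip(fr*.00015,-.0003,.0003)
print(robot.current_time())
E
```

```text
0 4.408129926634479 0.8269936365219077 -2.1767784702834505 [-0.38 -0.63 -0.36]
1 2.2993790675255497 -2.460144503034327 -0.28584920645071743 [-0.32 -0.31 -0.32]
2 1.0034103533512937 -0.8733468183233424 -1.688631998976422 [ 0.02 -0.3  -0.16]
3 0.5467737345520414 1.3211414885690103 -2.0249198725025246 [ 0.22 -0.33 -0.05]
4 0.44535672875796345 -1.1287228430676897 -1.1612758640294145 [ 0.17 -0.11  0.05]
0.101 False 0.10085209265392639 0.26408509637664557 0.6663239484956893 -4.466867124894405
0.104 False 0.10398869944336446 -0.4874802477221397 0.40139102627013684 -4.6434440937529615
0.107 False 0.1071282461097344 0.15848559998826753 -0.19685808098246207 -5.646008164726397
0.11 False 0.11019873616351854 -0.3501396786736404 -0.34166125973104083 -5.888516238098089
0.113 False 0.11322052744547124 0.4870746949762561 -0.4387186309402754 -5.622172509522258
0.116 False 0.11622026429539752 0.039260493834979315 -0.6865612947593303 -5.4752361964001635
0.119 False 0.11922894209178216 0.2613342361263463 0.04590875895111614 -6.437914822589568
0.122 False 0.12228545471352398 0.2936957783747778 -0.39636589093956576 -5.391024461860881
0.125 False 0.12530592913934654 -0.8547067648202685 0.34087253159445463 -5.911854210057474
0.128 False 0.12828474511189764 -0.09748273677682329 -0.23432626089157088 -4.480597834898747
0.131 False 0.1312703147192871 -0.4933852475553885 0.7883381921724187 -4.841608766091714
33.3833
```

```bash
python3 - <<'E'
from seat import *
p=robot.current_eef_pos();robot.movel([p[0],p[1],.2],feed=.15)
R=down(np.radians(78.3-90));m=[.465,-.232]
robot.move_pose([*m,.2],R);robot.movel([*m,.05],feed=.12);robot.sleep(.2)
for z in (.04,.037,.0355,.0345,.0338):
    r=robot.movel([*m,z],feed=.03,force_limit=5);F=robot.current_force();print(z,r,robot.current_eef_pos(),F)
    if r or F[2]>-3: break
robot.gripper_open();robot.sleep(.3)
robot.movel([*m,.15],feed=.12)
robot.move_pose([.45,-.18,.36],down(np.radians(-8)));robot.sleep(.2)
s=snap("wrist")
for q,z in dict(wrench=.006,wrench_grip=.019,mat=0).items(): print(q,[(onz(s,a,z),c) for a,c in lm(s,q)[:1]])
print(robot.current_opening(),robot.current_force(),robot.current_time())
w=snap("side");cv2.imwrite("pics/end.png",cv2.resize(np.hstack([s["img"],w["img"]]),(800,300)))
E
```

```text
0.04 False [ 0.4647 -0.2318  0.0396] [-0.2084 -0.0847 -4.6258]
0.037 False [ 0.4649 -0.2319  0.0368] [-0.4408 -0.7327 -4.8854]
0.0355 False [ 0.4649 -0.232   0.0354] [-0.7156  0.2007 -4.9962]
0.0345 False [ 0.4652 -0.2322  0.0347] [ 0.6107 -0.4472 -4.0525]
0.0338 False [ 0.4652 -0.2322  0.0346] [-4.4892  1.8328  4.895 ]
wrench [(array([ 0.4873, -0.1185,  0.006 ]), 0.79)]
wrench_grip [(array([ 0.466 , -0.2396,  0.019 ]), 0.75)]
mat [(array([ 0.4592, -0.2322,  0.    ]), 0.64)]
0.9982146283517126 [0.543  0.6069 1.1835] 42.4833
```

View pics/end.png

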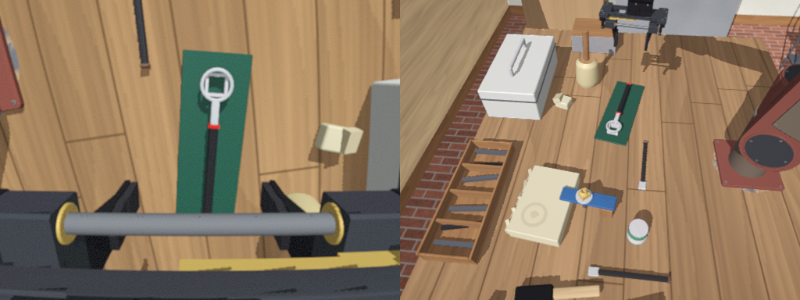

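The wrench lies flat in the middle of the mat, head at (216,85) in the left picture. The other tools are where they were, and the arm is clear. Handing in.

```bash
python3 -c "
from plant import robot
robot.sign_off();print(robot.current_time())"
```

```text
the job is handed in; nothing more can be done
the job is handed in; nothing more can be done
```

The bolt is tightened, the wrench is back on its mat, and the job was handed in at about 42.5 s of the 67 s allowed. No verdict is reported, so the points below are my own checks.

- **Seating:** I lowered the socket onto the bolt under a 10 N limit. The flange took the wrench's weight, and contact forces stayed at a few newtons.
- **Tightening:** The bolt ran freely until about 0.79 rad of swing, then the load held steady at about 9–10 N. I stopped about 0.13–0.15 rad past that point. The wrist picture also put the fold at about 0.15 rad, past the 0.08 click and well under the 0.26 limit.
- **Easing off:** I backed into the middle of the play, and the picture showed the joint had sprung back. There was up to 4.4 N of side load, which I nulled to about 1 N before lifting. The lift-off was smooth.
- **Bolt still tight:** I did not measure the bolt angle separately. The handle turned back only within the play, and I saw no sign of the bolt slackening.
- **Laying down:** The wrench lies flat along the mat, with its grip point about 10 mm from the mat's centre and the gripper open and clear. At touchdown the contact force briefly reached about 5 N up and 4.5 N sideways. The mallet, tin, offcut and chisels look unmoved in the last picture. The brush is only partly in view there, but nothing went near it.

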